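# Find the tired valve spring on the spring tester

### The job

One of the two look-alike valve springs on the bench is tired: set one of them over the pilot of the spring tester without knocking its drag pointer, then with shut fingers press straight down on the cap at about 15 N for about a second, never over 20 N. If the pointer was dragged below the fixed mark, that spring is the tired one: put it into the scrap tin and leave the other standing untouched; if not, leave it on the tester and put the other one into the tin. Do not shift the other things or touch the pointer.

Things in the scene. Friction and masses are not known exactly. Their poses are not given: they have to be found in the camera images.
- spring_1_mid (a point): One of two look-alike steel valve springs, upright, 60 mm tall unloaded, 0.13 kg: ring foot (29 mm across, 5 thick, bore 18), five turns of wire (26 mm across), solid flat cap (46 mm across, 8 thick: grip its side, press its top). This point: on the axis, 30 mm above the underside, fixed to the foot; z up along the axis. One spring is good, one tired; either may stand in either place.
- spring_1_top (a point): Centre of the flat top of spring_1's cap; sinks with the cap. A spring yields only along its axis, from 2 to 3 N on, by 33 mm at most: a good one 0.85 N per mm, 46 mm long at 15 N; a tired one 0.48 N per mm, 32 mm long at 15 N.
- spring_1: The whole of spring_1; origin at the centre of the underside of its foot, z up along its axis.
- spring_2_mid (a point): One of two look-alike steel valve springs, upright, 60 mm tall unloaded, 0.13 kg: ring foot (29 mm across, 5 thick, bore 18), five turns of wire (26 mm across), solid flat cap (46 mm across, 8 thick: grip its side, press its top). This point: on the axis, 30 mm above the underside, fixed to the foot; z up along the axis. One spring is good, one tired; either may stand in either place.
- spring_2_top (a point): Centre of the flat top of spring_2's cap; sinks with the cap. A spring yields only along its axis, from 2 to 3 N on, by 33 mm at most: a good one 0.85 N per mm, 46 mm long at 15 N; a tired one 0.48 N per mm, 32 mm long at 15 N.
- spring_2: The whole of spring_2; origin at the centre of the underside of its foot, z up along its axis.
- tester_seat (a point): Centre of the upper face of the spring tester's round fixed plate (60 mm across), 22 mm above the bench; z up. In the plate's middle a pilot, 14 mm across, 12 mm high, its upper half tapered to 4 mm: a spring's foot drops over it with 2 mm to spare all round and rests on the plate.
- pointer (a joint): Drag pointer of the tester, m: 0 at the top (start), grows as it slides down, to 0.036. The sinking cap pushes it down (it engages 1 mm below the unloaded cap's underside, takes 0.5 to 1 N) and it stays at the lowest point, so shortest spring length = 59 mm minus this value. Level with the reference mark at 0.019; after 15 N about 0.013 for a good spring, 0.027 for a tired one.
- pointer_tip (a point): Free end, upper edge, of the drag pointer's thin blade, which juts from the gauge post towards the plate and ends 19.5 mm from the plate's axis, so that it lies under the rim of a seated spring's cap; at the start 51 mm above the plate. A spring being set down must pass it without catching: its foot clears it by 5 mm when centred.
- tester_mark (a point): Reference mark: upper edge, at the free end, of the short fixed steel blade on the gauge post beside the drag pointer (17.5 mm from it along the tester's x), 32 mm above the plate: where the pointer stands if the spring is squeezed to 40 mm.
- tester: The whole tester, fixed: grey base 120 mm (its x) by 150 mm (its y, from -45 to +105), 18 mm thick; origin under the plate's axis at bench height, z up, seat and mark axes the same. The gauge post (16 by 12 mm, top 88 mm above the bench) stands 80 mm from the axis on the +y side, so fingers closing along the tester's x have room.
- scrap_tin: Shallow round open aluminium scrap tin, fixed, 130 mm across at the rim, 40 mm tall, 3 mm wall, 4 mm floor; origin at the centre of its underside.
- socket_a: Bystander: small steel socket standing on the bench, 28 mm across, 26 mm tall. Origin at its underside's centre.
- socket_b: Bystander: steel socket standing on the bench, 34 mm across, 30 mm tall. Origin at its underside's centre.
- wrench: Bystander: open-ended wrench lying flat, 190 mm long. Origin at its underside's centre.
- screwdriver: Bystander: screwdriver lying flat, about 200 mm long. Origin at its underside's centre.
- piston: Bystander: aluminium engine piston standing on the bench, 80 mm across, 55 mm tall. Origin at its underside's centre.
- jar: Bystander: clear jar with a steel lid, 68 mm across, 85 mm tall. Origin at its underside's centre.
- grease_can: Bystander: low steel grease can, 80 mm across, 60 mm tall. Origin at its underside's centre.
Things that resemble listed ones, but are neither listed nor needed, are in the scene too. Leave any blue or brown look-alike of the spring_1 alone.

How it is judged (in metres and radians):
On the way, in this order (a step that is already met when the one before it is completed fails the run):
1. one of the springs sits squarely over the pilot on the tester's plate, with the drag pointer still up (((horizontal distance between spring_1_mid and tester_seat below 0.004 m and z of spring_1_mid in the frame of tester_seat below 0.032 m and angle between spring_1_mid's own z axis and vertical below 0.08 rad) or (horizontal distance between spring_2_mid and tester_seat below 0.004 m and z of spring_2_mid in the frame of tester_seat below 0.032 m and angle between spring_2_mid's own z axis and vertical below 0.08 rad)) and value of joint pointer below 0.006 m), for 0.2 s.
2. the spring on the tester is loaded with 12.5 to 17.5 N and kept so for half a second ((((horizontal distance between spring_1_mid and tester_seat below 0.004 m and z of spring_1_mid in the frame of tester_seat below 0.032 m and angle between spring_1_mid's own z axis and vertical below 0.08 rad) and contact force between spring_1 and tester between 12.5 and 17.5 N and z of spring_1_top in the frame of tester_seat below 0.054 m) or ((horizontal distance between spring_2_mid and tester_seat below 0.004 m and z of spring_2_mid in the frame of tester_seat below 0.032 m and angle between spring_2_mid's own z axis and vertical below 0.08 rad) and contact force between spring_2 and tester between 12.5 and 17.5 N and z of spring_2_top in the frame of tester_seat below 0.054 m))), for 0.5 s.
At the end, for the whole second after the job is handed in: Pointer dragged below the mark: the tested spring is in the tin, the other stands within 20 mm of its start. Pointer above the mark: the tested spring still sits on the pilot (axis within 4 mm, foot within 2 mm), the other is in the tin. In the tin: middle within 55 mm of its axis, below 55 mm (((value of joint pointer above 0.02 m and (horizontal distance between spring_1_mid and scrap_tin below 0.055 m and height (world z) of spring_1_mid below 0.055 m and linear speed of spring_1 below 0.02 m/s) and distance of spring_2_mid from where it was at the start of the episode below 0.02 m and angle between spring_2_mid's own z axis and vertical below 0.1 rad) or (value of joint pointer below 0.018 m and (horizontal distance between spring_1_mid and tester_seat below 0.004 m and z of spring_1_mid in the frame of tester_seat below 0.032 m and angle between spring_1_mid's own z axis and vertical below 0.08 rad) and (horizontal distance between spring_2_mid and scrap_tin below 0.055 m and height (world z) of spring_2_mid below 0.055 m and linear speed of spring_2 below 0.02 m/s)) or (value of joint pointer above 0.02 m and (horizontal distance between spring_2_mid and scrap_tin below 0.055 m and height (world z) of spring_2_mid below 0.055 m and linear speed of spring_2 below 0.02 m/s) and distance of spring_1_mid from where it was at the start of the episode below 0.02 m and angle between spring_1_mid's own z axis and vertical below 0.1 rad) or (value of joint pointer below 0.018 m and (horizontal distance between spring_2_mid and tester_seat below 0.004 m and z of spring_2_mid in the frame of tester_seat below 0.032 m and angle between spring_2_mid's own z axis and vertical below 0.08 rad) and (horizontal distance between spring_1_mid and scrap_tin below 0.055 m and height (world z) of spring_1_mid below 0.055 m and linear speed of spring_1 below 0.02 m/s)))); the robot touches nothing.
It fails at once if the robot touches the drag pointer (contact force between any of the fingers, the arm and pointer above 0.5 N).
It fails at once if more than 20 N is put on a spring on the tester (contact force between any of spring_1, spring_2 and tester above 20 N).
It fails at once if one of the other things on the bench is shifted by more than 30 mm (distance of any of socket_a, socket_b, wrench, screwdriver, piston, jar, grease_can from where it was at the start of the episode above 0.03 m).
It also fails if it takes over 61 s, if anything falls off the work surface, if the arm or the gripper's body presses on something with over 40 N, if the wrist force passes 120 N, or if a joint passes its speed limit or range.

### The arm

A 6-joint arm with a two-finger parallel gripper is mounted at the origin on the work surface. World frame = base frame: x ahead of the robot, y to its left, z up, the work surface at z = 0. Lengths are in mm, angles in rad, forces in N, time in s.
With the tool pointing down it reaches from about 275 to 750 mm from the base axis. Payload 10.2 kg.
Tool frame: the origin (TCP) lies at the very end of the fingers, on their centre line; the grasp point (between the pads) lies 19 mm behind it (ctrl.grip_depth is the distance from the TCP to the grasp point, in mm); z points along the fingers, x is the direction in which the jaws open and shut, and the axes are right-handed (so a half turn about z gives the same grasp; the last joint's range is limited). The gripper opens to 85 mm and grips with 20 to 120 N. Pads are 22 mm wide; open, the fingers measure 114 mm over their backs; the gripper's body (76 mm by 85 mm) begins 54 mm behind the grasp point. The pads swing forward as they close: fully open they stand 13 mm farther back than shut.
Start: joints at [-1.403, 0.313, 1.498, -0, 1.331, -0.223], TCP at [199.975, -485.428, 195.194] pointing down, gripper open.
Joint ranges: [-2.94, 2.94], [-0.97, 2.17], [0.19, 2.56], [-1.23, 4.37], [0.02, 3.11], [-2.88, 2.88]. Speed limits (rad/s): [2.39, 2.39, 3.01, 3.14, 3.14, 3.14].

### API

Orientations are given as a unit quaternion [w, x, y, z].
In Python, from rig import ctrl gives the robot as it stands.
- The arm moves only by the tool play_rows, never from a script. Its argument "motion" is a list of rows, each a list of 2 entries, a list of its own where there are three numbers: the shift along the tool's x, y, z in mm, then the turn, a rotation vector about the tool's x, y, z in degrees. A call has 1 to 20 rows; each row shifts and turns the commanded pose from where the row before left it, along the tool's axes as they then stand; what a row does not reach is not made up. A row lasts 1/12 s, in which the tool goes at most 41.7 mm and 7.16 degrees, less where a joint would pass 70% of its speed; a pose out of reach is approached as far as the arm can. A call with a gripper value outside its range is refused whole. "fingers" is the finger opening in mm, from 0 to 85.4, set as the call begins (left out, the last holds). The fingers move at their own pace and stop on an object; "squeeze" is the grip in N (left out, the last holds). Time passes only in rows, so rows that do not move let the fingers close. It gives the time, the measured TCP pose, the force and the opening at its end, in the units of the state.
- ctrl.sense(): the state, without advancing time (a new reading comes with each control period).
- ctrl.capture(name): name is "scene" or "top" or "wrist"; returns the picture (400x640x3 uint8, red, green, blue); there is no depth.
- ctrl.get_calibration(name): a dict with "K" (3x3 intrinsics, pixels), "R" (3x3) and "t" (3): a world point X has camera coordinates R X + t; the wrist camera has in their place "tool_from_camera" (4x4, takes a point from camera to tool coordinates, whose origin is the TCP and whose axes are the tool frame's). Camera axes: x right, y down, z forward; pixel columns grow to the right and rows downward; lengths in mm; the calibration is good to about 2 mm. A picture is of the moment at which its call begins: read the wrist's pose just before it. get_calibration takes no time and is no camera call.
- ctrl.finish_job(): hands the job in, once; it reports no verdict.
Trained networks look in the newest picture that a camera, given by its name, has taken for a name from the list of things; names that differ only in an ending like _2 or _b are one class to them, and where a whole thing is asked for, a point or a joint stands for the part that bears it (a point fixed in the world has none). Each returns a list of dicts, best first, with "p" (0 to 1); they miss things now and then, are a little off and sometimes report something else, mostly with a low value. They report only what shows in the picture. A call takes as long as a camera call. They do not tell look-alikes from the thing itself.
- ctrl.spot_in(camera, name): "position" ([column, row] as shares, 0 to 1, of the picture: columns of its width, rows of its height, amid what is visible of it).
The state is a dict: "time_s": time; "joints": joint angles; "dq": joint speeds; "tau": joint torques, N m; "eef_pos": TCP position; "ee_rot": TCP orientation; "force": force on the tool from outside, world axes, zero at the start; "wrist_torque": the same for the moment, N m; "grip_width": opening from 0.0 (shut) to 1.0 (fully open).
Only numpy, scipy, OpenCV 4.12 (cv2) and the standard library are available. Lean on these libraries where they do the work, as an engineer would, in place of code of your own. Each camera call takes 0.05 s, during which the arm holds its last target. There are 200 camera calls.

## Working session

There is one attempt and no reset: what is moved stays moved. The work goes in short steps, Python scripts to look and compute and a tool call to move; the robot and the scene stay as the last step left them, time stands still between calls to the robot, and variables do not carry over. Pictures are saved under pics/ and viewed, about 8 in all and at most 12, crops included, and the job is handed in when it is done.

Besides the shell and the picture viewer there is one more tool, called after ">>>" as a command line: name --argument value ..., lists and objects as JSON in quotes. play_rows: Moves the arm, as the interface text tells. Its arguments: {"type":"object","properties":{"motion":{"type":"array"},"fingers":{"type":"number"},"squeeze":{"type":"number"}},"required":["motion"]}

```bash
mkdir -p pics; ls; python3 - <<'E'
from rig import ctrl
import cv2,numpy as np
np.set_printoptions(suppress=True,precision=3)
s=ctrl.sense();print(s['time_s'],s['eef_pos'],s['ee_rot'],s['force'],s['grip_width'])
for c in ['scene','top']:
    im=ctrl.capture(c);cv2.imwrite(f'pics/{c}0.png',im[:,:,::-1])
    k=ctrl.get_calibration(c);print(c,{a:np.array(b).tolist() for a,b in k.items()})
    for n in ['spring_1','spring_1_top','tester_seat','tester','tester_mark','pointer_tip','scrap_tin','jar','grease_can','piston']:
        print(n,[(round(float(d['p']),2),round(d['position'][0]*640,1),round(d['position'][1]*400,1)) for d in ctrl.spot_in(c,n)[:5]])
print(ctrl.get_calibration('wrist'))
a=cv2.imread('pics/top0.png');b=cv2.imread('pics/scene0.png')
E
```

```text
pics
0.0 [ 199.927 -485.127  194.626] [-0.     0.831 -0.556 -0.   ] [-0.143 -0.263 -0.934] 1.0017923600470182
scene {'K': [[489.61779037589594, 0.0, 312.40574794602907], [0.0, 489.61779037589594, 198.16986838095988], [0.0, 0.0, 1.0]], 'R': [[-0.8174039237951116, 0.5760063500092115, 0.008216453822764608], [0.3914850266877089, 0.5659021801099698, -0.7255991981983632], [-0.42259945485492506, -0.5898910130658455, -0.6880685238117431]], 't': [405.2664070019238, -187.9983841372518, 1467.7527395047268]}
spring_1 [(0.93, 345.7, 271.8), (0.86, 408.8, 215.5), (0.69, 368.1, 229.2), (0.63, 404.1, 251.9)]
spring_1_top [(0.81, 364.8, 224.3), (0.68, 405.4, 245.6), (0.62, 412.1, 214.5)]
tester_seat [(0.94, 294.5, 210.0)]
tester [(0.87, 292.6, 211.8)]
tester_mark [(0.97, 294.0, 212.6), (0.53, 306.5, 205.9), (0.41, 404.2, 249.6)]
pointer_tip [(0.2, 348.6, 270.0)]
scrap_tin [(0.97, 251.6, 136.2), (0.72, 319.1, 159.6), (0.54, 291.4, 324.7)]
jar [(0.85, 178.5, 160.6)]
grease_can [(0.79, 295.5, 324.9), (0.54, 304.2, 208.4)]
piston [(0.92, 197.1, 201.7), (0.22, 314.9, 161.7)]
top {'K': [[471.8300639968765,
[... 482 characters left out ...]
 220.5, 237.6), (0.84, 244.4, 273.1), (0.64, 264.6, 227.0)]
tester_seat [(0.66, 330.8, 194.2)]
tester []
tester_mark [(0.67, 331.4, 192.3)]
pointer_tip []
scrap_tin [(0.94, 465.6, 214.5), (0.27, 385.1, 256.9)]
jar [(0.62, 459.3, 123.4), (0.41, 222.1, 201.0), (0.39, 215.7, 238.5)]
grease_can [(0.89, 217.2, 114.8), (0.66, 217.5, 240.5)]
piston [(0.58, 390.1, 114.2)]
{'K': array([[354.55 ,   0.   , 323.629],
       [  0.   , 354.55 , 202.29 ],
       [  0.   ,   0.   ,   1.   ]]), 'tool_from_camera': array([[   1.   ,   -0.   ,   -0.001,   -0.118],
       [   0.001,    0.956,    0.293,  -74.436],
       [   0.001,   -0.293,    0.956, -178.466],
       [   0.   ,    0.   ,    0.   ,    1.   ]])}
```

View pics/top0.png

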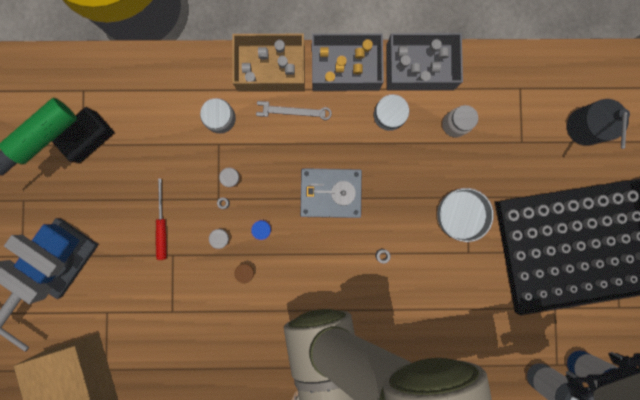

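View pics/scene0.png

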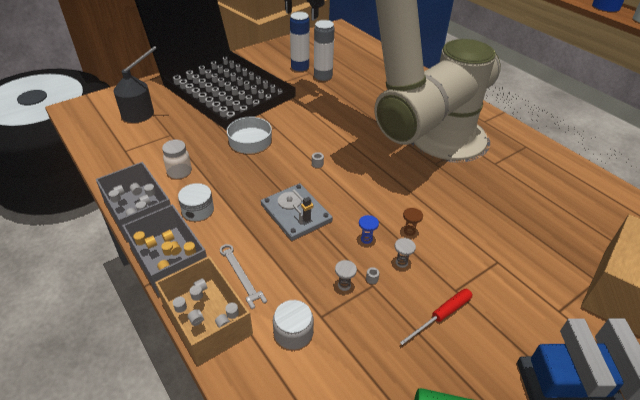

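Top view: grey springs at (229,177) and (219,239), the blue one at (261,229), the brown at (244,272). The tester plate is at (343,193) with its post on the left (+y world), and the tin is at (465,214). The scene view agrees, with the springs at (346,270) and (404,246).

```bash
cat > h.py <<'E'
from rig import ctrl
import cv2,numpy as np
from scipy.spatial.transform import Rotation as Ro
np.set_printoptions(suppress=True,precision=2)
def tool():
    s=ctrl.sense();q=s['ee_rot'];return Ro.from_quat([q[1],q[2],q[3],q[0]]).as_matrix(),np.array(s['eef_pos'])
def cam(c):
    k=ctrl.get_calibration(c);K=np.array(k['K'])
    if c!='wrist': return K,np.array(k['R']),np.array(k['t'])
    T=np.array(k['tool_from_camera']);R,p=tool()
    Rc=R@T[:3,:3];tc=R@T[:3,3]+p
    return K,Rc.T,-Rc.T@tc
def bp(C,uv,z):
    K,R,t=C;o=-R.T@t;d=R.T@np.linalg.inv(K)@[uv[0],uv[1],1];return o+d*(z-o[2])/d[2]
def pr(C,X):
    K,R,t=C;v=K@(R@np.array(X,float)+t);return v[:2]/v[2]
def twist(dst,yaw=None):
    """tool shift (mm) to get TCP to dst"""
    R,p=tool();return R.T@(np.array(dst)-p)
E
python3 - <<'E'
from h import *
T=cam('top');S=cam('scene')
for n,a,b in [('A',(229,177),(346,269)),('B',(219,239),(404,246))]:
    print(n,bp(T,a,60),bp(S,b,60))
print('blue',bp(T,(261,229),60),'brown',bp(T,(244,272),60))
print('seat',bp(T,(343,193),22),bp(S,(289,200),22),'post',bp(T,(310,190),88))
print('tin',bp(T,(465.6,214.5),30),bp(S,(250,134),30))
im=cv2.imread('pics/top0.png')
# tester base outline
g=im[160:225,295:370].astype(int);m=((g[...,2]-g[...,0])<15).astype(np.uint8)*255
c=max(cv2.findContours(m,0,2)[0],key=cv2.contourArea);r=cv2.minAreaRect(c);
P=cv2.boxPoints(r)+[295,160];print(r[1:]);W=np.array([bp(T,p,18) for p in P]);print(W,np.degrees(np.arctan2(*(W[1]-W[0])[1::-1])),np.linalg.norm(W[1]-W[0]),np.linalg.norm(W[2]-W[1]))
R,p=tool();print(R)
cv2.imwrite('pics/z.png',cv2.resize(im[90:290,190:490],(800,533),interpolation=cv2.INTER_CUBIC))
E
```

```text
A [590.32 252.6   60.  ] [593.66 259.8   60.  ]
B [443.62 275.73  60.  ] [450.44 282.18  60.  ]
blue [466.36 176.65  60.  ] brown [365.81 216.7   60.  ]
seat [552.09 -20.86  22.  ] [556.29 -16.31  22.  ] post [556.39  59.93  88.  ]
tin [ 496.92 -319.61   30.  ] [ 502.2  -304.31   30.  ]
((47.0, 60.0), 90.0)
[[612.51  82.24  18.  ]
 [611.51 -66.39  18.  ]
 [495.24 -64.88  18.  ]
 [496.38  82.91  18.  ]] -90.38635678312977 148.63604298486143 116.28139059970366
[[ 0.38 -0.92 -0.  ]
 [-0.92 -0.38  0.  ]
 [-0.   -0.   -1.  ]]
```

View pics/z.png

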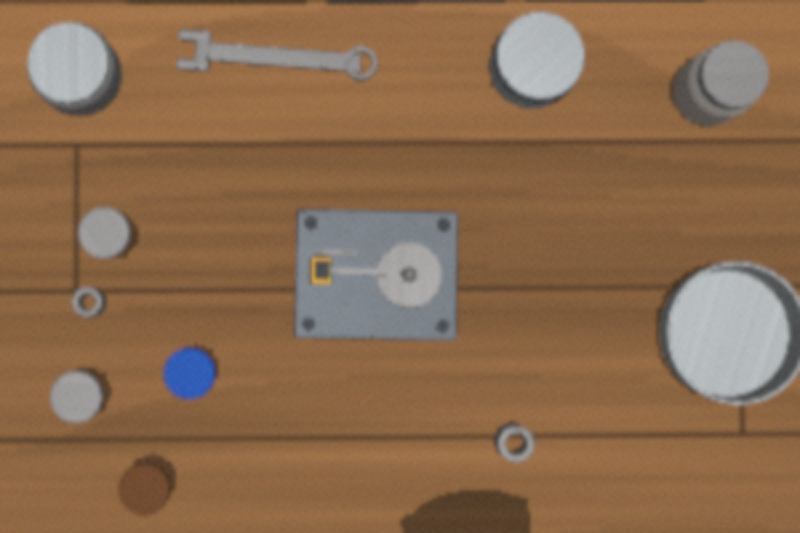

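>>> play_rows --motion '[[[0,0,0],[0,0,-6.76]],[[0,0,0],[0,0,-6.76]],[[0,0,0],[0,0,-6.76]],[[0,0,0],[0,0,-6.76]],[[0,0,0],[0,0,-6.76]],[[0,0,0],[0,0,-6.76]],[[0,0,0],[0,0,-6.76]],[[0,0,0],[0,0,-6.76]],[[0,0,0],[0,0,-6.76]],[[0,0,0],[0,0,-6.76]]]' --fingers 85

```text
time_s: 1.93
eef_pos: [200.0, -485.4, 195.2]
ee_rot: [-0.0, 1.0, 0.003, -0.0]
force: [0.2, 0.2, -0.4]
grip_width: 0.991
```

>>> play_rows --motion '[[[22,-29,0],[0,0,0]],[[22,-29,0],[0,0,0]],[[22,-29,0],[0,0,0]],[[22,-29,0],[0,0,0]],[[22,-29,0],[0,0,0]],[[22,-29,0],[0,0,0]],[[22,-29,0],[0,0,0]],[[22,-29,0],[0,0,0]],[[22,-29,0],[0,0,0]],[[22,-29,0],[0,0,0]],[[22,-29,0],[0,0,0]],[[22,-29,0],[0,0,0]],[[22,-29,0],[0,0,0]],[[22,-29,0],[0,0,0]],[[22,-29,0],[0,0,0]],[[22,-29,0],[0,0,0]],[[0,0,0],[0,0,0]],[[0,0,0],[0,0,0]]]'

```text
time_s: 3.43
eef_pos: [552.4, -20.2, 194.7]
ee_rot: [-0.0, 1.0, 0.001, -0.0]
force: [0.1, -0.5, -0.3]
grip_width: 0.99
```

```bash
python3 - <<'E'
from h import *
C=cam('wrist');R,p=tool();print(p);print(R)
im=ctrl.capture('wrist');cv2.imwrite('pics/w1.png',im[:,:,::-1]);np.savez('pics/w1.npz',*C)
print([ (d['p'],np.array(d['position'])*[640,400]) for d in ctrl.spot_in('wrist','tester_seat')])
print(pr(C,(555,-18,22)),ctrl.sense()['force'],ctrl.sense()['time_s'])
E
```

```text
[552.4  -20.18 194.73]
[[ 1.  0. -0.]
 [ 0. -1.  0.]
 [-0. -0. -1.]]
[(0.56, array([323.07, 134.2 ]))]
[326.74 169.15] [ 0.59  0.3  -0.66] 3.5333
```

View pics/w1.png

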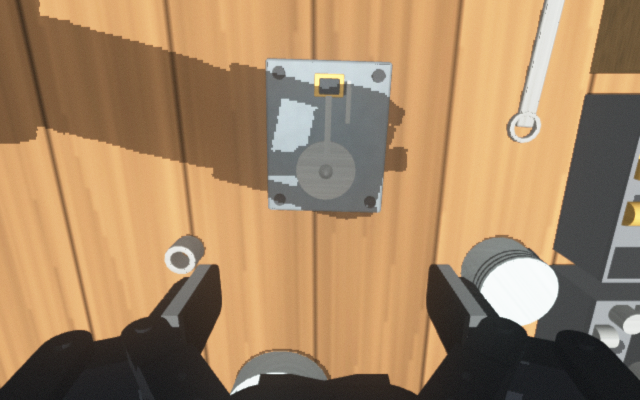

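The plate centre shows at about (326,171), close to the predicted (327,169). Next I move over spring A.

>>> play_rows --motion '[[[5,-34,4],[0,0,0]],[[5,-34,4],[0,0,0]],[[5,-34,4],[0,0,0]],[[5,-34,4],[0,0,0]],[[5,-34,4],[0,0,0]],[[5,-34,4],[0,0,0]],[[5,-34,4],[0,0,0]],[[4,-36,7],[0,0,0]],[[0,0,0],[0,0,0]],[[0,0,0],[0,0,0]]]'

```text
time_s: 4.37
eef_pos: [590.8, 252.6, 159.6]
ee_rot: [0.0, 1.0, 0.0, -0.001]
force: [-0.3, 0.2, 0.5]
grip_width: 0.994
```

```bash
python3 - <<'E'
from h import *
z=np.load('pics/w1.npz');C1=[z[k] for k in z.files]
print('plate',bp(C1,(326,170.5),22),'pilot top',bp(C1,(325.8,171),34))
for a,b in [((267,60),(391,60.5)),((270,210),(381,212))]: print('corners',bp(C1,a,18),bp(C1,b,18))
C=cam('wrist');R,p=tool();print(p)
im=ctrl.capture('wrist');cv2.imwrite('pics/w2.png',im[:,:,::-1]);np.savez('pics/w2.npz',*C)
print([ (d['p'],np.array(d['position'])*[640,400]) for d in ctrl.spot_in('wrist','spring_1_top')])
print(pr(C,(591,254,60)))
E
```

```text
plate [554.26 -19.38  22.  ] pilot top [553.99 -17.35  34.  ]
corners [498.82  84.62  18.  ] [614.55  84.41  18.  ]
corners [495.38 -62.76  18.  ] [612.57 -64.73  18.  ]
[590.81 252.55 159.61]
[(0.96, array([142.98, 155.6 ])), (0.93, array([177.09, 264.12])), (0.72, array([ 57.47, 225.8 ]))]
[324.52 188.32]
```

View pics/w2.png

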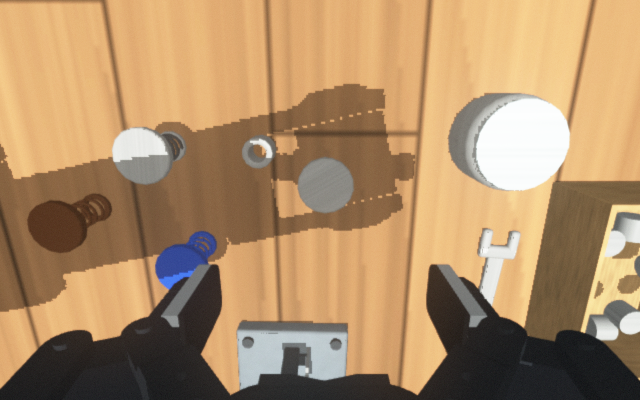

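Spring A's cap is centred at about (326,185), which puts it near (592.2, 256.2). The other grey spring is at (143,156). I'll grasp A.

>>> play_rows --motion '[[[1.4,-3.6,0],[0,0,0]],[[0,0,25],[0,0,0]],[[0,0,25],[0,0,0]],[[0,0,25],[0,0,0]],[[0,0,20],[0,0,0]],[[0,0,15],[0,0,0]],[[0,0,10],[0,0,0]],[[0,0,3.6],[0,0,0]],[[0,0,0],[0,0,0]],[[0,0,0],[0,0,0]]]'

```text
time_s: 5.3
eef_pos: [593.2, 255.9, 37.7]
ee_rot: [-0.0, 1.0, -0.0, 0.001]
force: [0.5, -0.4, -0.2]
grip_width: 0.992
```

>>> play_rows --motion '[[[0,0,0],[0,0,0]],[[0,0,0],[0,0,0]],[[0,0,0],[0,0,0]],[[0,0,0],[0,0,0]],[[0,0,0],[0,0,0]],[[0,0,0],[0,0,0]],[[0,0,0],[0,0,0]],[[0,0,0],[0,0,0]],[[0,0,0],[0,0,0]],[[0,0,0],[0,0,0]]]' --fingers 30 --squeeze 40

```text
time_s: 6.13
eef_pos: [592.5, 256.1, 36.6]
ee_rot: [0.0, 1.0, -0.0, -0.0]
force: [0.9, -0.3, 0.9]
grip_width: 0.352
```

The opening went to 30 mm, which is too small for a gripped cap, so I look.

```bash
python3 - <<'E'
from h import *
C=cam('wrist');s=ctrl.sense();print(s['eef_pos'],s['grip_width'],s['force'])
im=ctrl.capture('wrist');im2=ctrl.capture('scene')
o=np.hstack([cv2.resize(im,(480,300)),cv2.resize(im2[200:330,260:468],(480,300))])[:,:,::-1]
cv2.imwrite('pics/w3.png',cv2.resize(o,(800,250)) if 0 else np.vstack([cv2.resize(im,(448,280)),cv2.resize(im2[200:330,260:468],(448,280))])[:,:,::-1])
print(pr(C,(592.2,256.2,60)),pr(C,(592.2-23,256.2,60)),pr(C,(592.2,256.2-23,60)))
E
```

```text
[592.51 256.09  36.59] 0.35229318279160676 [ 0.89 -0.25  0.91]
[323.93 256.51] [276.   256.55] [323.96 298.53]
```

View pics/w3.png

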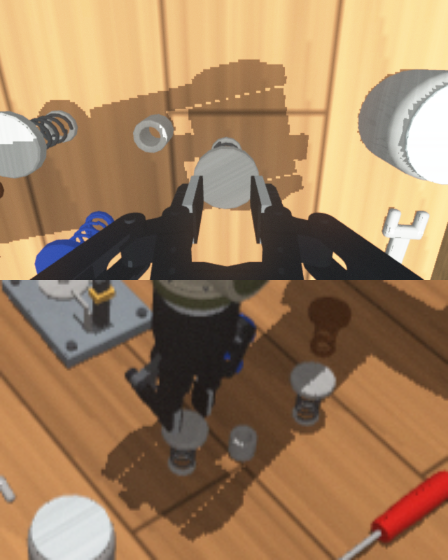

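```bash
python3 - <<'E'
from h import *
C=cam('wrist')
im=ctrl.capture('wrist')
for z in (37,45,55,62,70): print(z,pr(C,(592.5-15,256+11,z)),pr(C,(592.5-15,256-11,z)))
o=cv2.resize(im[180:340,200:450],(800,512),interpolation=cv2.INTER_CUBIC)
cv2.imwrite('pics/w4.png',cv2.convertScaleAbs(o[:,:,::-1],alpha=1.5,beta=20))
E
```

```text
37 [296.32 219.14] [297.25 256.76]
45 [295.17 224.44] [296.18 263.4 ]
55 [293.59 231.71] [294.71 272.51]
62 [292.37 237.31] [293.58 279.48]
70 [290.85 244.29] [292.18 288.16]
```

View pics/w4.png

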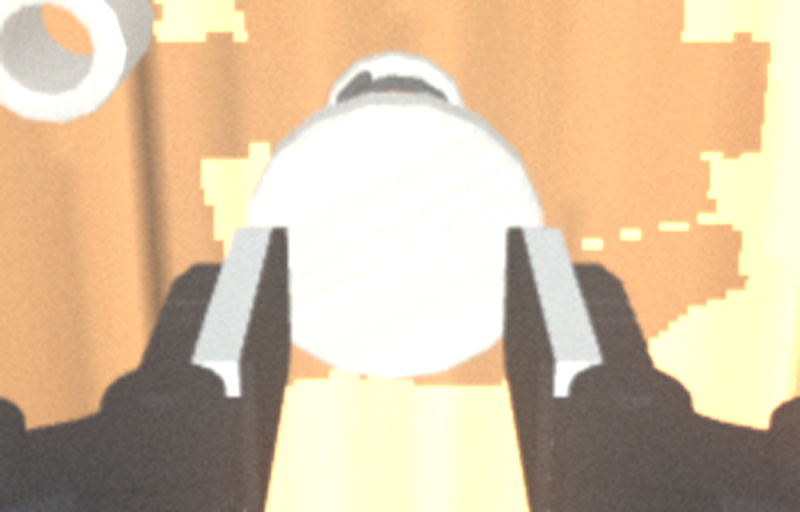

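```bash
python3 - <<'E'
from h import *
S=cam('scene');C=cam('wrist');print(ctrl.grip_depth)
im=ctrl.capture('scene')
o=cv2.resize(im[180:300,290:450],(800,600),interpolation=cv2.INTER_CUBIC)[:,:,::-1].copy()
for x in (-15,15):
  for z in (37,45,60,80,100):
    u=pr(S,(592.5+x,256,z));print(x,z,u)
    cv2.circle(o,tuple(int(v) for v in (u-[290,180])*5),3,(0,0,255) if x>0 else (0,255,0),-1)
u=pr(S,(592.2,256.2,60));cv2.circle(o,tuple(int(v) for v in (u-[290,180])*5),4,(255,0,255),-1)
cv2.imwrite('pics/s4.png',cv2.convertScaleAbs(o,alpha=1.6,beta=25))
E
```

```text
18.700000000000003
-15 37 [350.27 271.16]
-15 45 [350.5  268.81]
-15 60 [350.94 264.35]
-15 80 [351.54 258.27]
-15 100 [352.15 252.01]
15 37 [339.12 277.61]
15 45 [339.3  275.27]
15 60 [339.63 270.82]
15 80 [340.08 264.75]
15 100 [340.55 258.5 ]
```

View pics/s4.png

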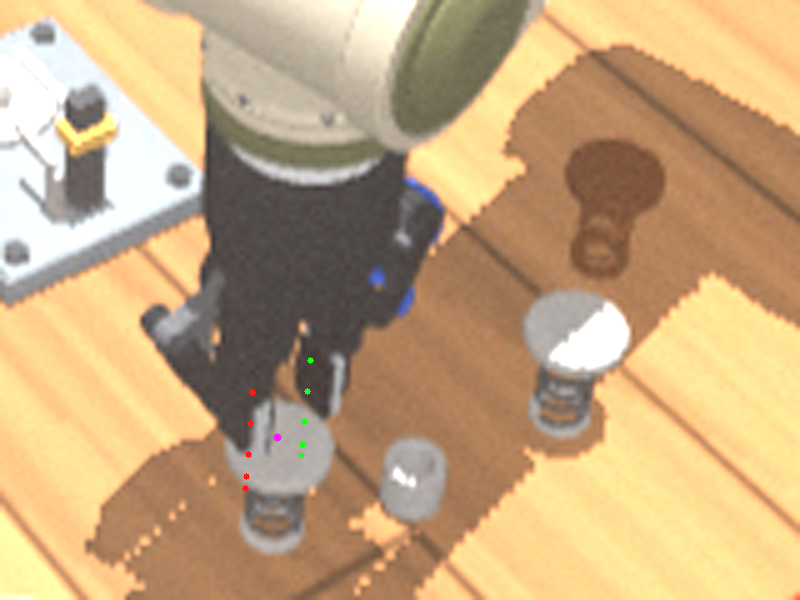

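The fingertips sit just above the cap: at 30 mm opening they are about 24 mm higher than the reported TCP implies. I'll raise, open to 62 mm to stay clear of the socket, and go down lower.

>>> play_rows --motion '[[[0,0,-20],[0,0,0]],[[0,0,-20],[0,0,0]],[[0,0,0],[0,0,0]],[[0,0,0],[0,0,0]],[[0,0,0],[0,0,0]],[[0,0,0],[0,0,0]]]' --fingers 64

```text
time_s: 6.83
eef_pos: [591.9, 256.0, 75.5]
ee_rot: [0.0, 1.0, -0.0, -0.001]
force: [-0.2, -0.2, 0.1]
grip_width: 0.751
```

>>> play_rows --motion '[[[0,0,20],[0,0,0]],[[0,0,10],[0,0,0]],[[0,0,10],[0,0,0]],[[0,0,6],[0,0,0]],[[0,0,6],[0,0,0]],[[0,0,0],[0,0,0]]]'

```text
time_s: 7.33
eef_pos: [591.9, 256.0, 23.3]
ee_rot: [0.0, 1.0, -0.0, -0.001]
force: [0.9, -0.1, -0.1]
grip_width: 0.75
```

```bash
python3 - <<'E'
from h import *
C=cam('wrist');s=ctrl.sense();print(s['eef_pos'],s['grip_width'],s['force'],s['time_s'])
print(pr(C,(592.2,256.2,60)))
im=ctrl.capture('wrist');im2=ctrl.capture('scene')
A=cv2.resize(im[180:380,160:480],(800,500));B=cv2.resize(im2[220:300,310:400],(112,100))
cv2.imwrite('pics/w5.png',cv2.convertScaleAbs(A[:,:,::-1],alpha=1.3,beta=10))
E
```

```text
[591.94 255.95  23.3 ] 0.749795242055733 [ 0.91 -0.12 -0.09] 7.3333
[325.08 269.42]
```

View pics/w5.png

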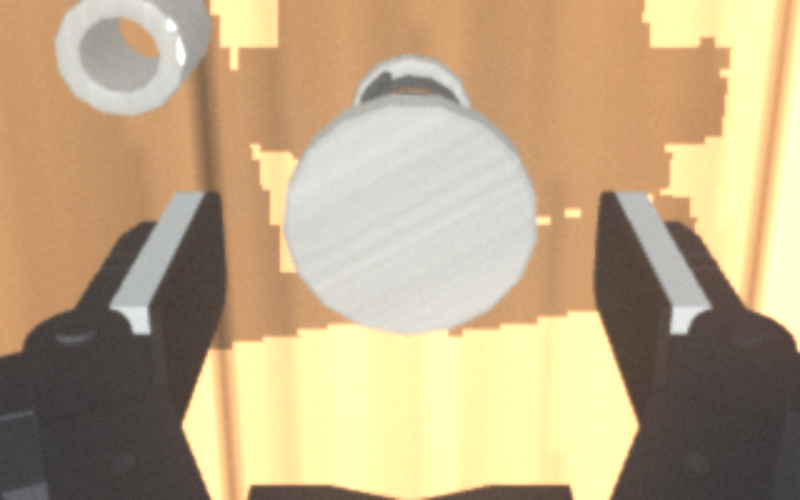

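Fingers straddle the cap symmetrically, but the tips are still a little above it. Down another 15 mm, then close.

>>> play_rows --motion '[[[0,0,6],[0,0,0]],[[0,0,6],[0,0,0]],[[0,0,3],[0,0,0]],[[0,0,0],[0,0,0]]]'

```text
time_s: 7.77
eef_pos: [592.0, 256.0, 8.6]
ee_rot: [0.0, 1.0, -0.0, -0.001]
force: [-0.1, -1.0, -0.6]
grip_width: 0.753
```

>>> play_rows --motion '[[[0,0,0],[0,0,0]],[[0,0,0],[0,0,0]],[[0,0,0],[0,0,0]],[[0,0,0],[0,0,0]],[[0,0,0],[0,0,0]],[[0,0,0],[0,0,0]],[[0,0,0],[0,0,0]]]' --fingers 36

```text
time_s: 8.35
eef_pos: [592.6, 256.1, 9.7]
ee_rot: [-0.0, 1.0, -0.0, 0.0]
force: [-0.9, -0.7, 1.3]
grip_width: 0.503
```

>>> play_rows --motion '[[[0,0,0],[0,0,0]],[[0,0,0],[0,0,0]],[[0,0,0],[0,0,0]]]'

```text
time_s: 8.6
eef_pos: [592.6, 256.1, 9.6]
ee_rot: [-0.0, 1.0, -0.0, 0.0]
force: [0.1, 0.8, 1.6]
grip_width: 0.505
```

>>> play_rows --motion '[[[0,0,-5],[0,0,0]],[[0,0,-15],[0,0,0]],[[0,0,-25],[0,0,0]],[[0,0,-30],[0,0,0]],[[0,0,-30],[0,0,0]],[[0,0,-25],[0,0,0]],[[0,0,0],[0,0,0]],[[0,0,0],[0,0,0]],[[0,0,0],[0,0,0]]]'

```text
time_s: 9.35
eef_pos: [591.9, 255.9, 138.4]
ee_rot: [0.0, 1.0, -0.0, -0.001]
force: [0.0, -0.6, -1.9]
grip_width: 0.503
```

```bash
python3 - <<'E'
from h import *
C=cam('wrist');s=ctrl.sense();print(s['eef_pos'],s['grip_width'],s['force'],s['time_s'])
im=ctrl.capture('wrist');im2=ctrl.capture('scene')
for z in (50,55): print(pr(C,(592.5,256.1,s['eef_pos'][2]+z)))
A=cv2.resize(im[180:380,160:480],(640,400));B=cv2.resize(im2[150:350,230:430],(400,400))
cv2.imwrite('pics/w6.png',cv2.resize(np.hstack([A,B])[:,:,::-1],(800,308)))
E
```

```text
[591.88 255.93 138.4 ] 0.5034117499027825 [ 0.04 -0.55 -1.85] 9.35
[326.01 285.05]
[326.07 291.6 ]
```

View pics/w6.png

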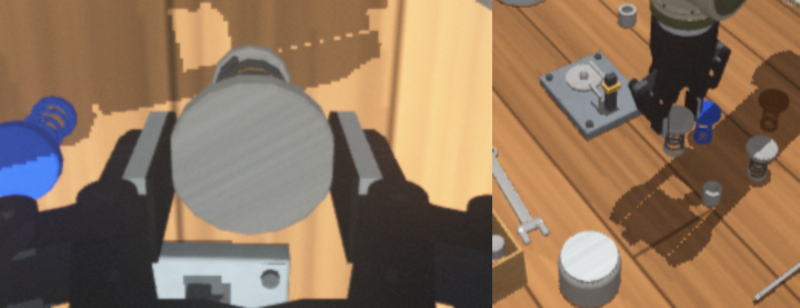

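The spring is held, hanging straight. Before transferring I refine the seat and cap estimates with ellipse fits on the saved pictures.

```bash
python3 - <<'E'
from h import *
def ld(n):
    z=np.load(f'pics/{n}.npz');return [z[k] for k in z.files],cv2.imread(f'pics/{n}.png')
def fit(n,c,r,z,lo,hi):
    # radial edge: strongest gradient along rays, then fitEllipse
    C,im=ld(n);g=cv2.GaussianBlur(cv2.cvtColor(im,cv2.COLOR_BGR2HSV)[...,1 if n=='w2' else 2],(3,3),0).astype(float);pts=[]
    if z==22: g=cv2.GaussianBlur(im[...,2]-im[...,0]*1.0,(3,3),0)
    rr=np.arange(lo,hi,.5)
    for a in np.radians(np.arange(0,360,4)):
        xs=c[0]+rr*np.cos(a);ys=c[1]+rr*np.sin(a)
        v=cv2.remap(g.astype(np.float32),xs.astype(np.float32)[None],ys.astype(np.float32)[None],1)[0]
        d=np.abs(np.gradient(v));i=d.argmax();pts.append([xs[i],ys[i]])
    pts=np.array(pts,np.float32)
    for _ in range(3):
        e=cv2.fitEllipse(pts);ang=np.radians(e[2]);q=(pts-e[0])@np.array([[np.cos(ang),-np.sin(ang)],[np.sin(ang),np.cos(ang)]])
        rho=np.hypot(q[:,0]/(e[1][0]/2),q[:,1]/(e[1][1]/2));pts=pts[abs(rho-1)<.05]
    X=np.array([bp(C,p,z) for p in pts]);A=np.c_[2*X[:,:2],np.ones(len(X))];s=np.linalg.lstsq(A,(X[:,:2]**2).sum(1),rcond=None)[0]
    print(n,e,len(pts),'centre',s[:2],'rad',np.sqrt(s[2]+s[0]**2+s[1]**2))
fit('w1',(326,170.5),30,22,24,36)
fit('w2',(326,185.5),28,60,22,34)
E
```

```text
w1 ((325.2138366699219, 169.58433532714844), (59.01018524169922, 59.304595947265625), 77.8288803100586) 88 centre [553.46 -19.2 ] rad 30.05880847999845
w2 ((325.2967834472656, 184.76622009277344), (55.56913757324219, 55.847076416015625), 120.0103988647461) 90 centre [591.62 256.42] rad 22.856392134668322
```

>>> play_rows --motion '[[[-3,22,0],[0,0,0]],[[-5,36,0],[0,0,0]],[[-5,36,0],[0,0,0]],[[-5,36,0],[0,0,0]],[[-5,36,0],[0,0,0]],[[-5,36,0],[0,0,0]],[[-5,36,0],[0,0,0]],[[-3,22,0],[0,0,0]],[[-2,15.5,0],[0,0,0]],[[0,0,15],[0,0,0]],[[0,0,15],[0,0,0]],[[0,0,10],[0,0,0]],[[0,0,0],[0,0,0]],[[0,0,0],[0,0,0]],[[0,0,0],[0,0,0]]]'

```text
time_s: 10.7
eef_pos: [554.8, -19.3, 100.1]
ee_rot: [0.0, 1.0, 0.0, 0.0]
force: [-0.2, -0.5, -1.1]
grip_width: 0.503
```

```bash
python3 - <<'E'
from h import *
s=ctrl.sense();print(s['eef_pos'],s['grip_width'],s['force'],s['time_s'],twist((553.8,-19.5,95)))
E
```

```text
[554.81 -19.25 100.13] 0.5032931594352267 [-0.16 -0.53 -1.08] 10.7 [-1.01  0.25  5.13]
```

>>> play_rows --motion '[[[-0.7,0.2,0],[0,0,0]],[[0,0,10],[0,0,0]],[[0,0,10],[0,0,0]],[[0,0,10],[0,0,0]],[[0,0,10],[0,0,0]],[[0,0,5],[0,0,0]],[[0,0,0],[0,0,0]],[[0,0,0],[0,0,0]],[[0,0,0],[0,0,0]]]'

```text
time_s: 11.45
eef_pos: [554.1, -19.6, 55.0]
ee_rot: [0.0, 1.0, -0.0, 0.0]
force: [0.3, -0.8, -1.4]
grip_width: 0.503
```

```bash
python3 - <<'E'
from h import *
s=ctrl.sense();print(s['eef_pos'],s['grip_width'],s['force'],s['time_s'])
S=cam('scene');im2=ctrl.capture('scene');im=ctrl.capture('wrist')
A=cv2.resize(im[180:380,160:480],(480,300));B=cv2.resize(im2[160:260,240:345],(560,533),interpolation=cv2.INTER_CUBIC)
B=B[:,:,::-1].copy()
cv2.imwrite('pics/s7.png',cv2.convertScaleAbs(B,alpha=1.4,beta=20));cv2.imwrite('pics/w7.png',im[:,:,::-1])
f=lambda p:(pr(S,p)-[240,160])*5.333
print('plate c',f((553.5,-19.3,22)),'foot',f((553.5,-19.3,s['eef_pos'][2]-9.6)),'cap',f((553.5,-19.3,s['eef_pos'][2]+50.4)))
E
```

```text
[554.07 -19.64  54.96] 0.5030150852842703 [ 0.3  -0.76 -1.42] 11.45
plate c [262.8  207.39] foot [261.58 170.98] cap [258.3  72.9]
```

View pics/s7.png

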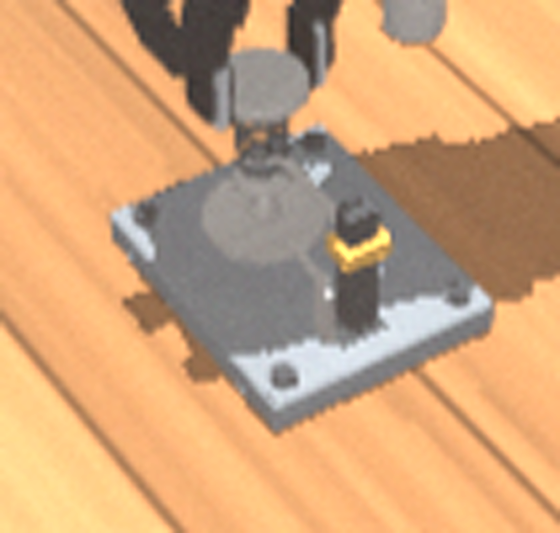

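```bash
python3 - <<'E'
from h import *
C=cam('wrist');R,p=tool()
f=lambda dx,dy,dz:pr(C,p+[dx,dy,dz])
print('cap top c',f(0,0.3,50.4),'far/near edge',f(0,23.3,50.4),f(0,-22.7,50.4),'cap L/R',f(-23,.3,50.4),f(23,.3,50.4))
print('foot top far edge',f(0,14.8,-4.6),'foot bottom far edge',f(0,14.8,-9.6))
im=cv2.imread('pics/w7.png');hsv=cv2.cvtColor(im,cv2.COLOR_BGR2HSV)
for r in range(196,240,2): print(r,im[r,318:332:4].mean(0).astype(int),end=' | ')
print()
for r in range(316,350,3): print(r,im[r,318:332:4].mean(0).astype(int),end=' | ')
print()
for c in list(range(262,284,2))+list(range(364,388,2)): print(c,im[276:284,c].mean(0).astype(int),end=' | ')
E
```

```text
cap top c [324.87 285.24] far/near edge [324.88 232.61] [324.85 333.16] cap L/R [268.34 285.31] [381.38 285.17]
foot top far edge [324.43 209.23] foot bottom far edge [324.4  206.43]
196 [159 161 159] | 198 [157 159 157] | 200 [157 161 158] | 202 [158 161 157] | 204 [157 160 157] | 206 [156 159 156] | 208 [151 154 151] | 210 [147 150 147] | 212 [155 157 155] | 214 [163 167 164] | 216 [158 161 159] | 218 [128 130 127] | 220 [84 83 78] | 222 [87 85 81] | 224 [117 119 115] | 226 [91 91 88] | 228 [99 99 95] | 230 [130 133 131] | 232 [129 132 130] | 234 [144 147 145] | 236 [156 159 157] | 238 [160 163 161] | 
316 [153 157 158] | 319 [154 159 160] | 322 [155 160 161] | 325 [155 160 162] | 328 [155 161 162] | 331 [142 158 172] | 334 [119 172 224] | 337 [119 173 224] | 340 [119 173 225] | 343 [119 173 224] | 346 [118 171 223] | 349 [119 172 224] | 
262 [48 52 57] | 264 [47 51 56] | 266 [47 50 55] | 268 [47 50 55] | 270 [57 61 65] | 272 [149 153 153] | 274 [155 159 159] | 276 [155 159 159] | 278 [155 160 159] | 280 [154 160 158] | 282 [156 160 159] | 364 [153 158 157] | 366 [154 159 157] | 368 [154 159 157] | 370 [155 159 158] | 372 [155 159 158] | 374 [154 159 157] | 376 [117 122 122] | 378 [49 52 55] | 380 [47 51 54] | 382 [47 50 54] | 384 [47 50 54] | 386 [52 55 59] |
```

View pics/w7.png

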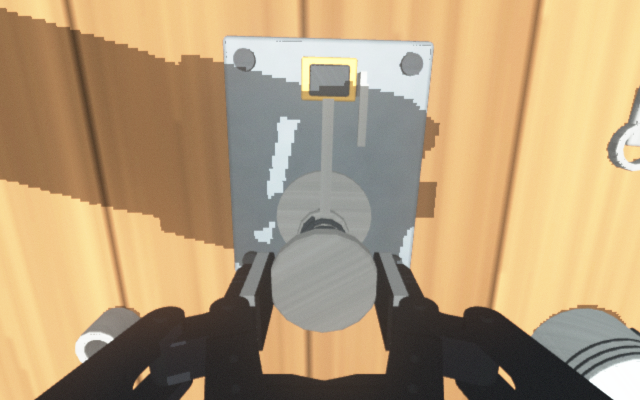

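Cap and foot sit where predicted relative to the TCP, the plate centre column agrees within 0.5 mm, and the pointer is clear. I lower onto the pilot.

>>> play_rows --motion '[[[0,0,5],[0,0,0]],[[0,0,5],[0,0,0]],[[0,0,4],[0,0,0]],[[0,0,3],[0,0,0]],[[0,0,2],[0,0,0]],[[0,0,2],[0,0,0]],[[0,0,1],[0,0,0]],[[0,0,0],[0,0,0]],[[0,0,0],[0,0,0]],[[0,0,0],[0,0,0]]]'

```text
time_s: 12.38
eef_pos: [553.8, -19.6, 32.7]
ee_rot: [0.0, 1.0, -0.0, 0.0]
force: [0.0, -0.1, -1.3]
grip_width: 0.504
```

>>> play_rows --motion '[[[0,0,0.7],[0,0,0]],[[0,0,0.5],[0,0,0]],[[0,0,0],[0,0,0]],[[0,0,0],[0,0,0]],[[0,0,0],[0,0,0]]]'

```text
time_s: 12.8
eef_pos: [553.9, -19.6, 31.6]
ee_rot: [0.0, 1.0, -0.0, 0.0]
force: [0.5, -0.2, 2.0]
grip_width: 0.5
```

>>> play_rows --motion '[[[0,0,0],[0,0,0]],[[0,0,0],[0,0,0]],[[0,0,0],[0,0,0]],[[0,0,0],[0,0,0]],[[0,0,0],[0,0,0]],[[0,0,-10],[0,0,0]],[[0,0,-20],[0,0,0]],[[0,0,-25],[0,0,0]],[[0,0,-15],[0,0,0]],[[0,0,0],[0,0,0]],[[0,0,0],[0,0,0]]]' --fingers 66

```text
time_s: 13.72
eef_pos: [554.0, -19.6, 102.2]
ee_rot: [0.0, 1.0, -0.0, 0.001]
force: [0.0, 0.7, 0.1]
grip_width: 0.775
```

>>> play_rows --motion '[[[0,0,0],[0,0,0]],[[0,0,0],[0,0,0]],[[0,0,0],[0,0,0]],[[0,0,0],[0,0,0]],[[0,0,0],[0,0,0]],[[0,0,0],[0,0,0]],[[0,0,0],[0,0,0]],[[0,0,0],[0,0,0]],[[0,0,0],[0,0,0]],[[0,0,0],[0,0,0]],[[0,0,0],[0,0,0]],[[0,0,0],[0,0,0]]]' --fingers 0

```text
time_s: 14.72
eef_pos: [553.7, -19.6, 101.4]
ee_rot: [-0.0, 1.0, -0.0, 0.0]
force: [0.9, 0.6, 0.3]
grip_width: -0.005
```

```bash
python3 - <<'E'
from h import *
C=cam('wrist');s=ctrl.sense();print(s['eef_pos'],s['grip_width'],s['force'],s['time_s'])
im=ctrl.capture('wrist');cv2.imwrite('pics/w8.png',im[:,:,::-1])
print('cap pred',pr(C,(553.5,-19.2,82)),pr(C,(553.5-23,-19.2,82)),pr(C,(553.5,-19.2+23,82)),'ptr',pr(C,(553.5,.3,73)))
print([ (round(d['p'],2),np.array(d['position'])*[640,400]) for d in ctrl.spot_in('wrist','spring_1_top')])
print([ (round(d['p'],2),np.array(d['position'])*[640,400]) for d in ctrl.spot_in('wrist','pointer_tip')])
for r in range(178,212,2): print(r,im[r,318:332:4].mean(0).astype(int),end=' | ')
print()
r=int(pr(C,(553.5,-19.2,82))[1]);
for c in list(range(270,296,2))+list(range(354,376,2)): print(c,im[r-3:r+3,c].mean(0).astype(int),end=' | ')
E
```

```text
[553.74 -19.61 101.4 ] -0.004793794136763839 [0.88 0.63 0.33] 14.7167
cap pred [323.97 224.47] [285.32 224.51] [323.95 187.03] ptr [323.93 188.89]
[]
[(0.69, array([324.61, 101.6 ]))]
178 [148 150 148] | 180 [149 151 147] | 182 [142 146 142] | 184 [152 154 152] | 186 [140 144 141] | 188 [126 129 125] | 190 [148 150 146] | 192 [151 154 151] | 194 [151 154 151] | 196 [150 154 149] | 198 [152 154 151] | 200 [151 153 150] | 202 [150 152 149] | 204 [147 149 146] | 206 [148 150 147] | 208 [147 148 144] | 210 [146 149 145] | 
270 [116 118 120] | 272 [118 121 121] | 274 [117 120 121] | 276 [118 122 122] | 278 [117 123 123] | 280 [118 122 123] | 282 [117 121 122] | 284 [118 124 124] | 286 [139 139 136] | 288 [150 151 146] | 290 [149 150 145] | 292 [148 148 144] | 294 [146 147 143] | 354 [147 149 144] | 356 [147 147 143] | 358 [146 147 142] | 360 [134 135 132] | 362 [117 123 123] | 364 [116 121 123] | 366 [116 121 123] | 368 [116 122 122] | 370 [116 121 122] | 372 [116 121 121] | 374 [117 123 123] |
```

The spring is seated, with its cap edges at the predicted columns. Now I press down in small calls, watching the force.

>>> play_rows --motion '[[[0,0,6],[0,0,0]],[[0,0,6],[0,0,0]],[[0,0,6],[0,0,0]],[[0,0,0],[0,0,0]],[[0,0,0],[0,0,0]]]'

```text
time_s: 15.28
eef_pos: [553.5, -19.5, 82.8]
ee_rot: [-0.0, 1.0, -0.0, -0.001]
force: [0.4, 0.2, 0.4]
grip_width: 0.0
```

>>> play_rows --motion '[[[0,0,3],[0,0,0]],[[0,0,3],[0,0,0]],[[0,0,2],[0,0,0]],[[0,0,0],[0,0,0]],[[0,0,0],[0,0,0]]]'

```text
time_s: 15.7
eef_pos: [553.7, -19.6, 75.3]
ee_rot: [-0.0, 1.0, -0.0, -0.0]
force: [0.4, 0.9, 0.0]
grip_width: -0.002
```

>>> play_rows --motion '[[[0,0,3],[0,0,0]],[[0,0,3],[0,0,0]],[[0,0,2],[0,0,0]],[[0,0,0],[0,0,0]],[[0,0,0],[0,0,0]]]'

```text
time_s: 16.12
eef_pos: [553.7, -19.6, 67.3]
ee_rot: [-0.0, 1.0, -0.0, -0.0]
force: [0.7, -0.0, 0.5]
grip_width: 0.001
```

>>> play_rows --motion '[[[0,0,3],[0,0,0]],[[0,0,3],[0,0,0]],[[0,0,0],[0,0,0]],[[0,0,0],[0,0,0]]]'

```text
time_s: 16.45
eef_pos: [553.6, -19.6, 61.2]
ee_rot: [-0.0, 1.0, -0.0, -0.0]
force: [-0.6, 0.1, -0.4]
grip_width: 0.003
```

>>> play_rows --motion '[[[0,0,3],[0,0,0]],[[0,0,3],[0,0,0]],[[0,0,0],[0,0,0]],[[0,0,0],[0,0,0]]]'

```text
time_s: 16.78
eef_pos: [553.6, -19.6, 55.2]
ee_rot: [-0.0, 1.0, -0.0, -0.0]
force: [0.5, 0.4, -0.1]
grip_width: 0.001
```

>>> play_rows --motion '[[[0,0,3],[0,0,0]],[[0,0,3],[0,0,0]],[[0,0,0],[0,0,0]],[[0,0,0],[0,0,0]]]'

```text
time_s: 17.12
eef_pos: [553.6, -19.5, 49.2]
ee_rot: [-0.0, 1.0, -0.0, -0.0]
force: [0.2, 0.5, 0.5]
grip_width: -0.002
```

>>> play_rows --motion '[[[0,0,2],[0,0,0]],[[0,0,2],[0,0,0]],[[0,0,0],[0,0,0]],[[0,0,0],[0,0,0]]]'

```text
time_s: 17.45
eef_pos: [553.9, -19.6, 45.5]
ee_rot: [0.0, 1.0, -0.0, 0.0]
force: [0.2, 0.0, 1.0]
grip_width: 0.001
```

>>> play_rows --motion '[[[0,0,2],[0,0,0]],[[0,0,2],[0,0,0]],[[0,0,0],[0,0,0]],[[0,0,0],[0,0,0]]]'

```text
time_s: 17.78
eef_pos: [553.9, -19.6, 41.5]
ee_rot: [0.0, 1.0, -0.0, 0.0]
force: [-0.2, 0.4, 3.5]
grip_width: 0.001
```

>>> play_rows --motion '[[[0,0,2],[0,0,0]],[[0,0,2],[0,0,0]],[[0,0,0],[0,0,0]],[[0,0,0],[0,0,0]]]'

```text
time_s: 18.12
eef_pos: [553.9, -19.6, 37.5]
ee_rot: [0.0, 1.0, -0.0, 0.0]
force: [-0.3, 0.0, 4.6]
grip_width: -0.0
```

>>> play_rows --motion '[[[0,0,2],[0,0,0]],[[0,0,2],[0,0,0]],[[0,0,0],[0,0,0]],[[0,0,0],[0,0,0]]]'

```text
time_s: 18.45
eef_pos: [554.0, -19.6, 33.7]
ee_rot: [0.0, 1.0, -0.0, 0.0]
force: [-0.7, -0.4, 7.1]
grip_width: 0.0
```

>>> play_rows --motion '[[[0,0,2],[0,0,0]],[[0,0,2],[0,0,0]],[[0,0,1],[0,0,0]],[[0,0,0],[0,0,0]],[[0,0,0],[0,0,0]]]'

```text
time_s: 18.87
eef_pos: [554.0, -19.6, 28.9]
ee_rot: [0.0, 1.0, -0.0, 0.0]
force: [-1.4, 0.9, 9.4]
grip_width: 0.0
```

>>> play_rows --motion '[[[0,0,2],[0,0,0]],[[0,0,2],[0,0,0]],[[0,0,1],[0,0,0]],[[0,0,0],[0,0,0]],[[0,0,0],[0,0,0]]]'

```text
time_s: 19.28
eef_pos: [554.1, -19.6, 24.2]
ee_rot: [0.0, 1.0, -0.0, 0.0]
force: [-1.8, 0.1, 12.5]
grip_width: -0.002
```

>>> play_rows --motion '[[[0,0,2],[0,0,0]],[[0,0,1.5],[0,0,0]],[[0,0,0],[0,0,0]],[[0,0,0],[0,0,0]],[[0,0,0],[0,0,0]],[[0,0,0],[0,0,0]],[[0,0,0],[0,0,0]],[[0,0,0],[0,0,0]]]'

```text
time_s: 19.95
eef_pos: [554.1, -19.7, 20.9]
ee_rot: [0.0, 1.0, -0.0, 0.001]
force: [-3.4, 0.5, 13.6]
grip_width: 0.001
```

>>> play_rows --motion '[[[0,0,0.3],[0,0,0]],[[0,0,0],[0,0,0]],[[0,0,0],[0,0,0]],[[0,0,0],[0,0,0]],[[0,0,0],[0,0,0]],[[0,0,0],[0,0,0]],[[0,0,0],[0,0,0]],[[0,0,0],[0,0,0]],[[0,0,0],[0,0,0]],[[0,0,0],[0,0,0]],[[0,0,0],[0,0,0]],[[0,0,0],[0,0,0]]]'

```text
time_s: 20.95
eef_pos: [554.1, -19.7, 20.6]
ee_rot: [0.0, 1.0, -0.0, 0.001]
force: [-3.4, 0.9, 13.3]
grip_width: -0.004
```

>>> play_rows --motion '[[[0,0,1],[0,0,0]],[[0,0,0],[0,0,0]],[[0,0,0],[0,0,0]],[[0,0,0],[0,0,0]],[[0,0,0],[0,0,0]],[[0,0,0],[0,0,0]],[[0,0,0],[0,0,0]],[[0,0,0],[0,0,0]],[[0,0,0],[0,0,0]],[[0,0,0],[0,0,0]]]'

```text
time_s: 21.78
eef_pos: [554.1, -19.6, 19.6]
ee_rot: [0.0, 1.0, -0.0, 0.001]
force: [-3.5, 0.5, 14.3]
grip_width: 0.0
```

>>> play_rows --motion '[[[0,0,-3],[0,0,0]],[[0,0,-5],[0,0,0]],[[0,0,-6],[0,0,0]],[[0,0,-8],[0,0,0]],[[0,0,-10],[0,0,0]],[[0,0,-15],[0,0,0]],[[0,0,-20],[0,0,0]],[[0,0,-15],[0,0,0]],[[0,0,0],[0,0,0]],[[0,0,0],[0,0,0]]]'

```text
time_s: 22.62
eef_pos: [553.6, -19.6, 100.5]
ee_rot: [0.0, 1.0, -0.0, 0.0]
force: [-0.8, 0.1, -0.0]
grip_width: -0.003
```

```bash
python3 - <<'E'
from h import *
C=cam('wrist');S=cam('scene');s=ctrl.sense();print(s['eef_pos'],s['force'],s['time_s'])
im=ctrl.capture('wrist');im2=ctrl.capture('scene');cv2.imwrite('pics/w9.png',im[:,:,::-1]);cv2.imwrite('pics/s9.png',im2[:,:,::-1])
print('cap pred',pr(C,(553.5,-19.2,82)),pr(C,(553.5-23,-19.2,82)),pr(C,(553.5+23,-19.2,82)),pr(C,(553.5,-19.2+23,82)))
r=int(pr(C,(553.5,-19.2,82))[1])
L=int(pr(C,(553.5-23,-19.2,82))[0]);Q=int(pr(C,(553.5+23,-19.2,82))[0]);F=int(pr(C,(553.5,3.8,82))[1])
g=im.mean(2)
print([(c,int(g[r-3:r+3,c].mean())) for c in range(L-8,L+8,2)],[(c,int(g[r-3:r+3,c].mean())) for c in range(Q-8,Q+8,2)],[(y,int(g[y,330:342].mean())) for y in range(F-8,F+10,2)])
# pointer blade: bright strip along x~0 from post to cap, compare width/columns
for y in (-3,10,25,40):
  pass
for z in (73,54,46): print(z,'tip/root & mark(x+17.5)',pr(C,(553.5,5,z)),pr(C,(553.5,50,z)),pr(C,(571,5,z)),pr(C,(571,50,z)))
E
```

```text
[553.65 -19.57 100.46] [-0.81  0.1  -0.02] 22.6167
cap pred [324.13 225.1 ] [285.32 225.13] [362.95 225.06] [324.12 187.51]
[(277, 121), (279, 121), (281, 121), (283, 120), (285, 131), (287, 147), (289, 147), (291, 148)] [(354, 147), (356, 145), (358, 145), (360, 135), (362, 123), (364, 122), (366, 122), (368, 120)] [(179, 148), (181, 149), (183, 142), (185, 143), (187, 140), (189, 133), (191, 135), (193, 145), (195, 149)]
73 tip/root & mark(x+17.5) [324.09 181.75] [324.06 103.5 ] [353.41 181.72] [355.33 103.48]
54 tip/root & mark(x+17.5) [324.05 174.78] [324.02 102.68] [351.05 174.76] [352.66 102.66]
46 tip/root & mark(x+17.5) [324.03 172.17] [324.   102.37] [350.16 172.15] [351.67 102.35]
```

Pressing gave about 0.48 N/mm over 25 mm of travel, which is the tired spring, so the pointer should be near 0.024. The spring still sits on the pilot with its cap at the same pixels. I regrip it for the tin.

>>> play_rows --motion '[[[0,0,0],[0,0,0]],[[0,0,0],[0,0,0]],[[0,0,0],[0,0,0]],[[0,0,0],[0,0,0]],[[0,0,0],[0,0,0]],[[0,0,0],[0,0,0]],[[0,0,0],[0,0,0]],[[0,0,0],[0,0,0]],[[0,0,0],[0,0,0]],[[0,0,0],[0,0,0]]]' --fingers 68

```text
time_s: 23.55
eef_pos: [553.7, -19.6, 100.6]
ee_rot: [-0.0, 1.0, -0.0, -0.0]
force: [0.4, 0.3, 0.1]
grip_width: 0.8
```

>>> play_rows --motion '[[[0,0,15],[0,0,0]],[[0,0,15],[0,0,0]],[[0,0,12],[0,0,0]],[[0,0,10],[0,0,0]],[[0,0,8],[0,0,0]],[[0,0,6],[0,0,0]],[[0,0,2],[0,0,0]],[[0,0,0],[0,0,0]],[[0,0,0],[0,0,0]]]'

```text
time_s: 24.3
eef_pos: [554.1, -19.7, 33.0]
ee_rot: [0.0, 1.0, -0.0, 0.0]
force: [-0.2, 0.2, 0.2]
grip_width: 0.796
```

>>> play_rows --motion '[[[0,0,0],[0,0,0]],[[0,0,0],[0,0,0]],[[0,0,0],[0,0,0]],[[0,0,0],[0,0,0]],[[0,0,0],[0,0,0]],[[0,0,0],[0,0,0]],[[0,0,0],[0,0,0]],[[0,0,0],[0,0,0]],[[0,0,0],[0,0,0]],[[0,0,0],[0,0,0]]]' --fingers 36

```text
time_s: 25.13
eef_pos: [553.9, -19.6, 32.7]
ee_rot: [0.0, 1.0, -0.0, 0.0]
force: [1.3, 0.1, 1.6]
grip_width: 0.503
```

Gripped (0.503 as before). Lift straight up.

>>> play_rows --motion '[[[0,0,-5],[0,0,0]],[[0,0,-8],[0,0,0]],[[0,0,-12],[0,0,0]],[[0,0,-15],[0,0,0]],[[0,0,-20],[0,0,0]],[[0,0,-20],[0,0,0]],[[0,0,-10],[0,0,0]],[[0,0,0],[0,0,0]],[[0,0,0],[0,0,0]]]'

```text
time_s: 25.88
eef_pos: [553.5, -19.5, 122.3]
ee_rot: [-0.0, 1.0, -0.0, -0.0]
force: [-0.9, -0.2, -1.6]
grip_width: 0.501
```

```bash
python3 - <<'E'
from h import *
s=ctrl.sense();print(s['eef_pos'],s['force'],s['grip_width'])
T=cam('top');S=cam('scene')
t=bp(T,(465.6,214.9),40);print('tin top',t,bp(S,(250,131),40),twist((t[0],t[1],115)))
C=cam('wrist');im=ctrl.capture('wrist')
print('tin wrist',[(round(d['p'],2),bp(C,np.array(d['position'])*[640,400],30)) for d in ctrl.spot_in('wrist','scrap_tin')])
# pointer: columns profile of the blade at two heights
g=im.mean(2)
cv2.imwrite('pics/w10.png',im[:,:,::-1])
for y in (20,35):
  for z in (73,46): print(y,z,pr(C,(553.5,y,z)))
E
```

```text
[553.5  -19.54 122.33] [-0.88 -0.17 -1.61] 0.5005564160497679
tin top [ 495.94 -316.34   40.  ] [ 501.15 -304.55   40.  ] [-57.52 296.82   7.34]
tin wrist [(0.34, array([554.31, -93.22,  30.  ]))]
20 73 [324.28 151.04]
20 46 [324.22 145.22]
35 73 [324.27 127.31]
35 46 [324.21 123.84]
```

>>> play_rows --motion '[[[-4,20,0],[0,0,0]],[[-7,36,0],[0,0,0]],[[-7,36,0],[0,0,0]],[[-7,36,0],[0,0,0]],[[-7,36,0],[0,0,0]],[[-7,36,0],[0,0,0]],[[-7,36,0],[0,0,0]],[[-6,30,0],[0,0,0]],[[-4.5,27.5,0],[0,0,0]],[[0,0,0],[0,0,0]],[[0,0,0],[0,0,0]],[[0,0,0],[0,0,0]]]'

```text
time_s: 26.98
eef_pos: [497.0, -312.1, 121.6]
ee_rot: [-0.001, 1.0, -0.0, -0.001]
force: [0.8, 0.9, -2.2]
grip_width: 0.505
```

```bash
python3 - <<'E'
from h import *
s=ctrl.sense();print(s['eef_pos'],s['force'],s['grip_width'],s['time_s'])
C=cam('wrist');im=ctrl.capture('wrist')[:,:,::-1].copy();cv2.imwrite('pics/w11.png',im)
print('tin wrist',[(round(d['p'],2),np.array(d['position'])*[640,400],bp(C,np.array(d['position'])*[640,400],30)) for d in ctrl.spot_in('wrist','scrap_tin')])
# test rim hypothesis: non-wood (low saturation) extent
m=((im[...,2].astype(int)-im[...,0])<25).astype(np.uint8)*255
for r in (100,130,160,190): print(r,np.flatnonzero(np.diff(m[r].astype(int))!=0))
c=np.flatnonzero(np.diff(m[:,324].astype(int))!=0);print('col',c)
for X in [(496,-316),(501,-305)]:
  print(X,'far',pr(C,(X[0],X[1]+65,40)),'L',pr(C,(X[0]-65,X[1],40)),'R',pr(C,(X[0]+65,X[1],40)))
E
```

```text
[ 496.99 -312.13  121.63] [ 0.78  0.89 -2.17] 0.5048923534244925 26.9833
tin wrist [(0.65, array([324.8 , 184.48]), array([ 497.36, -305.27,   30.  ]))]
100 []
130 [278 372]
160 [250 400 561]
190 [242 409 554]
col [116]
(496, -316) far [322.94 113.97] L [238.27 201.28] R [407.87 201.22]
(501, -305) far [330.03  97.89] L [243.84 187.37] R [415.47 187.31]
```

The viewer limit is reached. Edge profiles put the rim at row 116 and columns 242 to 409, so the tin centre is near (497.5, -317), matching the top camera. I lower the spring in.

>>> play_rows --motion '[[[0,5,0],[0,0,0]],[[0,0,20],[0,0,0]],[[0,0,22],[0,0,0]],[[0,0,20],[0,0,0]],[[0,0,16],[0,0,0]],[[0,0,12],[0,0,0]],[[0,0,8],[0,0,0]],[[0,0,4],[0,0,0]],[[0,0,2],[0,0,0]],[[0,0,0],[0,0,0]],[[0,0,0],[0,0,0]],[[0,0,0],[0,0,0]]]'

```text
time_s: 28.08
eef_pos: [497.5, -318.4, 19.3]
ee_rot: [0.0, 1.0, -0.0, 0.0]
force: [-0.2, 1.0, -0.5]
grip_width: 0.504
```

>>> play_rows --motion '[[[0,0,2],[0,0,0]],[[0,0,1.5],[0,0,0]],[[0,0,1],[0,0,0]],[[0,0,0.5],[0,0,0]],[[0,0,0],[0,0,0]],[[0,0,0],[0,0,0]]]'

```text
time_s: 28.58
eef_pos: [497.3, -318.2, 13.8]
ee_rot: [0.0, 1.0, -0.0, 0.0]
force: [0.6, 0.5, 1.1]
grip_width: 0.505
```

Landed on the tin floor (force changed sign). Release and rise.

>>> play_rows --motion '[[[0,0,0],[0,0,0]],[[0,0,0],[0,0,0]],[[0,0,0],[0,0,0]],[[0,0,0],[0,0,0]],[[0,0,0],[0,0,0]],[[0,0,-10],[0,0,0]],[[0,0,-20],[0,0,0]],[[0,0,-30],[0,0,0]],[[0,0,-30],[0,0,0]],[[0,0,-30],[0,0,0]],[[0,0,0],[0,0,0]],[[0,0,0],[0,0,0]],[[0,0,0],[0,0,0]]]' --fingers 68

```text
time_s: 29.67
eef_pos: [496.9, -317.8, 133.3]
ee_rot: [-0.0, 1.0, -0.0, -0.0]
force: [-0.4, -0.2, -0.7]
grip_width: 0.795
```

```bash
python3 - <<'E'
from h import *
s=ctrl.sense();print(s['eef_pos'],s['force'],s['grip_width'],s['time_s'])
C=cam('wrist');im=ctrl.capture('wrist')
sp=lambda c,n:[(round(d['p'],2),(np.array(d['position'])*[640,400]).round(1)) for d in ctrl.spot_in(c,n)]
print(sp('wrist','spring_1'),sp('wrist','spring_1_top'),'pred cap in tin',pr(C,(497.3,-318,64)))
ctrl.capture('scene');S=cam('scene')
print(sp('scene','spring_1_top'),'tin',pr(S,(497.3,-318,64)),'B',pr(S,(444,277,60)),'seat-top',pr(S,(553.5,-19.2,82)))
im2=ctrl.capture('scene');a=im2.astype(int);b=cv2.imread('pics/scene0.png')[:,:,::-1].astype(int)
d=(abs(a-b).max(2)>40)
# unchanged? around other spring, and pointer region difference
print('B diff px',d[232:272,385:425].sum(),'jar',d[140:180,160:195].sum(),'socketA',d[262:285,364:382].sum())
yy,xx=np.nonzero(d[180:240,262:332]);print('tester diff',len(yy),(yy.mean()+180,xx.mean()+262) if len(yy) else '', yy.min()+180 if len(yy) else '',yy.max()+180 if len(yy) else '')
for z in (73,49,46): print('ptr',z,pr(S,(553.5,.3,z)),pr(S,(553.5,50,z)))
E
```

```text
[ 496.91 -317.79  133.25] [-0.39 -0.23 -0.67] 0.7952756934674396 29.6667
[(0.62, array([323.8, 201.9]))] [] pred cap in tin [324.82 201.24]
[(0.76, array([403.4, 246.5])), (0.67, array([369.3, 224.2])), (0.59, array([415.5, 213.9]))] tin [248.15 121.39] B [404.55 243.26] seat-top [288.7 181. ]
B diff px 0 jar 0 socketA 0
tester diff 123 (np.float64(209.33333333333334), np.float64(306.1869918699187)) 190 224
ptr 73 [293.21 188.19] [304.87 199.87]
ptr 49 [293.4  195.44] [304.89 207.13]
ptr 46 [293.42 196.33] [304.9  208.03]
```

```bash
python3 - <<'E'
from h import *
S=cam('scene');a=ctrl.capture('scene').mean(2);b=cv2.imread('pics/scene0.png').mean(2)
for y in (10,18,26,34):
  p=[pr(S,(553.5,y,z)) for z in (73,49)];c=int(round(p[0][0]))
  print('col',c,'rows z73,z49:',p[0][1].round(1),p[1][1].round(1))
  print(' before',b[184:216,c].astype(int));print(' after ',a[184:216,c].astype(int))
E
```

```text
col 295 rows z73,z49: 190.4 197.7
 before [120 124 126 132 134 135 154 171 161 128 144 173 174 173 172 168 169 171
 171 165 167 173 167 137  88 101 133 140 139 139 139 135]
 after  [122 128 130 131 134 133 137 135 146 168 178 177 177 176 175 164 131 145
 171 169 171 173 171 136  88 101 137 145 142 139 142 139]
col 297 rows z73,z49: 192.3 199.5
 before [101  77  71  64  84 132 133 136 153 171 161 130 144 170 166 168 166 169
 168 168 167 151 122 137 169 153 101 100 135 141 138 139]
 after  [102  77  71  62  86 133 137 136 136 148 177 179 175 176 169 171 175 164
 133 140 168 154 126 143 173 155 103 103 139 140 142 141]
col 299 rows z73,z49: 194.2 201.4
 before [107  78  72  60  86 130 133 133 132 133 142 165 162 130 141 166 170 165
 163 155 128 106 138 140 139 144 164 158 116  86  83  83]
 after  [110  77  72  59  87 133 133 133 133 136 142 163 175 169 171 172 173 173
 171 167 138 109 137 141 142 147 168 161 117  85  84  84]
col 301 rows z73,z49: 196.0 203.3
 before [119 130 127 130 131 133 132 132 133 133 132 130 143 164 162 145 120 114
 125 134 144  96  95 113 133 137 137 138 133 124 140 148]
 after  [121 129 133 134 134 134 137 136 136 135 133 134 136 142 151 154 145 119
 126 134 162 173 161 128 136 138 133 117 112  96 141 150]
```

The blade's dark underside moved down about 7 rows in the scene camera, and 7.2 rows corresponds to 24 mm. That puts the pointer at about 0.023 to 0.024, below the mark.

```bash
python3 -c "
from rig import ctrl
print(ctrl.finish_job())"
```

```text
the job is handed in; nothing more can be done
None
```

I tested one spring, found it to be the tired one, put it in the scrap tin, and handed the job in at about 30 s. No verdict is reported, so the checks below are my own.

**Test:** I set the spring at (592, 256) over the pilot and pressed it for about 2.5 s with shut fingers. The measured force was 13.3 to 14.3 N, or about 15 N with the spring's own weight. It gave about 0.48 N/mm over roughly 25 mm, which matches a tired spring.

**Last checks:**
- **Pointer:** the scene camera shows the blade about 7 rows lower, which is about 0.023 to 0.024 m and below the mark at 0.019 m.
- **Scrapped spring:** it stands in the tin within 1 px of where I predicted, with the fingers open and clear above it.
- **Other spring:** the area around it has not changed in the scene picture. The same holds around the jar and the small socket; I did not re-check the other bystanders one by one.

**Disagreements:**
- **Finger length:** the fingertips sit about 35 mm above the reported TCP. My first grasp therefore closed just above the cap and moved nothing, so I redid it lower.
- **Gripped cap width:** it read 43 mm, not the stated 46 mm.
- **Side force:** there was about 3.5 N sideways on the tool during the press, but the spring stayed seated.
- **Tin position:** my first rough reading from the scene camera was about 12 mm off the top camera. The wrist camera agreed with the top camera, so I used that.

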